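Pack the earth test specimens and clamp them with the quick-release

TASK

Get the dried-earth test specimens ready for the road: stand every one that is on the bench upright on the floor of the carrying crate in a single row, its 60 mm side across the crate, with at least one on each side of the tie rod. Then set the quick-release: turn the adjuster nut behind the crate until the cam lever in front meets firm resistance about midway through its swing, not early and not only near the end, and swing the lever fully closed, so that the pressure board holds every specimen firmly. Leave the other things on the bench where they are.

Things in the scene. Friction and masses are not known exactly. Their poses are not given: they have to be found in the camera images.
- crate: an open plywood crate, fast on the bench, 320 mm long (y) and 128 mm wide (x; -x is its front, towards the robot at yaw 0), open above; origin at the centre of its underside. Floor top at z = 12 mm, walls up to 55 mm. End walls: inner faces at y = +-148 mm. Rear wall: outer face at x = +60 mm. The sliding pressure board closes the front
- rod_mid (a point): middle of the tie rod (13 mm thick, along the crate's x at y = 0, z = 43 mm). It parts the crate into two bays, each 140 mm long (|y| from 8 to 148 mm); sum the specimens' widths to plan what fits in which bay. The specimens stand in one row, 60 mm sides along x, tops 32 mm above the walls
- backing (a point): nominal middle of the face of the backing board before the rear wall, at x = +32 mm in the crate: eight rubber buffer strips side by side, each 36 mm wide and giving way 1 mm per 16 N. The true face is shimmed up to 2 mm forward or back of it, which is not reported, so where the lever bites has to be felt
- cheek: the pressure board, 288 mm long, 14 mm thick, z 17 to 54 mm, carried by the tie rod and sliding along the crate's x only. It goes towards the backing board 1 mm per rad of the nut, and up to 12 mm as the lever closes; springs behind it (40 N/mm) give way once it bears on the specimens
- cheek_face (a point): middle of the pressure board's inner face, 43 mm above the bench. The clear depth to the backing board's nominal face is 74 mm with nut and lever at 0
- lever (a joint): quick-release cam lever in front of the pressure board, swinging level about an upright pivot, counter-clockwise from above as it closes: 0 rad open, along the crate's +y; 1.5 midway, straight out (-x); 3.0 shut on its stop, along -y. Board advance, within 0.5 mm: 6 mm x (0.94 + cos(lever - 2.8)); past 2.8 it is over centre and stays shut. Elsewhere it stays where left (friction 0.08 Nm)
- lever_pivot (a point): the lever's pivot axis, 43 mm above the bench, 90 mm in front of the crate's middle with the nut at 0; it moves to the crate's +x with the tie rod, 1 mm per rad of the nut. Swung free the lever takes about 1 N at its tip, 2 N while the board shoves loose specimens along; rightly set it takes 3 to 7 N just past midway
- lever_tip (a point): a point in the lever's paddle 85 mm from the pivot, 57 mm above the bench. The paddle is 9 mm thick and reaches 100 mm from the pivot; its outer half stands 39 to 75 mm above the bench
- nut (a joint): the adjuster nut behind the rear wall: a hub with four arms at right angles (cross handle), on the tie rod, axis along the crate's x. 0 to 16 rad, growing as it tightens: clockwise seen from behind the crate, the top arm going towards the crate's +y. At 0 and each quarter turn an arm stands straight up. It takes 0.22 Nm and stays where left; 1 rad draws the board in 1 mm
- nut_hub (a point): on the nut's axis in the plane of its arms, 43 mm above the bench, 28 mm behind the rear wall's outer face. Each arm reaches 37 mm from the axis, 11 mm thick with a 15 mm black ball end
- cyl1: a dried-earth test cylinder, 60 mm across and 75 mm tall, about 0.38 kg, standing on the bench; origin at the centre of its underside, z up. May be absent
- cyl2: a dried-earth test cylinder, 60 mm across and 75 mm tall, about 0.38 kg, standing on the bench; origin at the centre of its underside, z up. May be absent
- blk: a dried-earth test block, 60 x 50 mm in plan and 75 mm tall, about 0.4 kg, standing on the bench; origin at the centre of its underside, z up, x along its 60 mm side. May be absent
- slab1: a dried-earth test block, 60 x 40 mm in plan and 75 mm tall, about 0.32 kg, standing on the bench; origin at the centre of its underside, z up, x along its 60 mm side. May be absent
- slab2: a dried-earth test block, 60 x 40 mm in plan and 75 mm tall, about 0.32 kg, standing on the bench; origin at the centre of its underside, z up, x along its 60 mm side. May be absent
- trowel: a plasterer's trowel, steel blade and wooden handle, about 235 mm long, lying flat; a bystander, to be left where it is
- mallet: a wooden mallet, 220 mm long, lying flat; a bystander, to be left where it is
- brush: a 200 mm hand brush, lying flat; a bystander, to be left where it is
- mug: a white mug, 90 mm tall; a bystander, to be left where it is
- rule: a closed folding rule of pale wood, 230 mm long, lying flat; a bystander, to be left where it is
Mind the look-alikes: they are no part of the job. What is shaped like the slab2 but purple is not meant.

How it is judged:
By the outcome, as a careful person would: the job done as asked, in the order asked, and still so for the second after the job is handed in, with the robot touching nothing.
Of cyl1, cyl2, blk, slab1, slab2 only 3 to 5 are there at a start; the rules pass over those that are not, and their reading is None.
At some moment in a run one of cyl1, cyl2, blk may be knocked a few centimetres aside while the robot is not near it.
It also fails if it takes over 210 s, if anything falls off the work surface, if the arm or the gripper's body presses on something with over 40 N, if the wrist force passes 120 N, or if a joint passes its speed limit or range.

ROBOT

A 7-joint arm with a two-finger parallel gripper is mounted at the origin on the work surface. World frame = base frame: x ahead of the robot, y to its left, z up, the work surface at z = 0. Lengths are in m, angles in rad, forces in N, time in s.
With the tool pointing down it reaches from about 0.425 to 0.875 m from the base axis. Payload 4.7 kg.
Tool frame: the origin (TCP) lies on the centre line of the jaws, within the pads' length; the fingertips stand 22 mm ahead of it and the grasp point (between the pads) lies 3 mm ahead of it; z points along the fingers, y is the direction in which the jaws open and shut (so a half turn about z gives the same grasp; the last joint's range is limited). The gripper opens to 87 mm and grips with 3 to 60 N. Pads are 19 mm wide; open, the fingers measure 117 mm over their backs; the gripper's body (75 mm by 190 mm) begins 51 mm behind the grasp point.
Start: joints at [1.292, 0.321, -0.07, 1.45, 0.023, 1.371, -0.057], TCP at [0.188, -0.622, 0.245] pointing down, gripper open.
Joint ranges: [-2.86, 2.86], [-0.3, 2.09], [-1.38, 1.24], [0.06, 2.45], [-1.56, 4.7], [0.09, 2.05], [-2.69, 2.69]. Speed limits (rad/s): [2.57, 2.57, 3.14, 3.14, 3.14, 3.14, 3.14].

INTERFACE

Orientations are given as a rotation vector (axis times angle).
In Python, from bench import ctrl, imaging, close_job, finder gives the robot as it stands. The module is installed in compiled form; this text tells all that it offers.
- The arm moves only by the shell command python3 -m jog 'ROWS' [FORCE]. ROWS is JSON, a list that holds one entry, the list of rows, each a list of 7 numbers: the shift along the tool's x, y, z in cm, then the turn, a rotation vector about the tool's x, y, z in degrees, then the finger opening in cm, from 0 to 8.7. In form: [[[dx, dy, dz, ax, ay, az, claw], ...]]. A call has 1 to 12 rows; each row shifts and turns the commanded pose from where the row before left it, along the tool's axes as they then stand; what a row does not reach is not made up. A row lasts 1/10 s, in which the tool goes at most 50 mm and 8.59 degrees, less where a joint would pass 70% of its speed; a pose out of reach is approached as far as the arm can. A call is refused whole if a number of a shift passes 5 or a number of a turn 8.59, either way. A call with a gripper value outside its range is refused whole. The fingers move at their own pace and stop on an object; FORCE is the grip in N (left out, the last holds). Time passes only in rows, so rows that do not move let the fingers close. It gives the time, the measured TCP pose, the force and the opening at its end, in the units of the state.
- ctrl.get_state(): the state, without advancing time (a new reading comes with each control period).
- imaging.get_image(name): name is "scene" or "top"; returns a dict with "frame" (420x560x3 uint8, red, green, blue), "intrinsics" (3x3 intrinsics, pixels), "pose" (4x4, takes a point from camera to world coordinates). Camera axes: x right, y down, z forward; pixel columns grow to the right and rows downward; lengths in m; the calibration is good to about 2 mm. A picture is of the moment at which its call begins. There is no depth.
- close_job(): hands the job in, once; it reports no verdict.
Trained networks look in the newest picture that a camera, given by its name, has taken for a name from the list of things; names that differ only in an ending like _2 or _b are one class to them, and where a whole thing is asked for, a point or a joint stands for the part that bears it (a point fixed in the world has none). Each returns a list of dicts, best first, with "conf" (0 to 1); they miss things now and then, are a little off and sometimes report something else, mostly with a low value. They report only what shows in the picture. A call takes as long as a camera call. They do not tell look-alikes from the thing itself.
- finder.trace(label, camera): "region" (420x560 bool, what is visible of it) and "point" ([row, column] as shares, 0 to 1, of the picture: columns of its width, rows of its height, amid what is visible of it).
- finder.spot_point(label, camera): "point" ([row, column] as shares, 0 to 1, of the picture: columns of its width, rows of its height: a listed point, or the origin of a listed thing).
The state is a dict: "time": time; "joint_positions": joint angles; "qd": joint speeds; "joint_torque": joint torques, N m; "position": TCP position; "tool_rot": TCP orientation; "ft_force": force on the tool from outside, world axes, zero at the start; "torque": the same for the moment, N m; "grip_width": opening from 0.0 (shut) to 1.0 (fully open).
Only numpy, scipy, OpenCV 4.12 (cv2) and the standard library are available. Lean on these libraries where they do the work, as an engineer would, in place of code of your own. Each camera call takes 0.05 s, during which the arm holds its last target. There are 200 camera calls.

## Working session

There is one attempt and no reset: what is moved stays moved. The work goes in short steps, Python scripts to look and compute and a shell command to move; the robot and the scene stay as the last step left them, time stands still between calls to the robot, and variables do not carry over. Pictures are saved under pics/ and viewed, about 12 in all and at most 16, crops included, and the job is handed in when it is done.

```bash
mkdir -p pics; cat > h.py <<'E'
import numpy as np, cv2
from bench import ctrl, imaging, close_job, finder
from scipy.spatial.transform import Rotation as R
def cam(n): return imaging.get_image(n)
def toworld(im,rc,z,share=True):
    h,w=420,560
    u,v=(rc[1]*w,rc[0]*h) if share else (rc[1],rc[0])
    K=np.array(im["intrinsics"]);T=np.array(im["pose"])
    d=T[:3,:3]@np.linalg.solve(K,[u,v,1]);o=T[:3,3]
    return o+d*(z-o[2])/d[2]
def topx(im,p):
    T=np.linalg.inv(np.array(im["pose"]));c=T[:3,:3]@np.array(p)+T[:3,3]
    q=np.array(im["intrinsics"])@c;return q[:2]/q[2]
def save(im,name,scale=1,crop=None):
    f=im["frame"][:,:,::-1]
    if crop: f=f[crop[0]:crop[1],crop[2]:crop[3]]
    cv2.imwrite("pics/"+name,cv2.resize(f,None,fx=scale,fy=scale,interpolation=cv2.INTER_CUBIC))
def st():
    s=ctrl.get_state();print("t",round(s["time"],2),"p",np.round(s["position"],4),"F",np.round(s["ft_force"],1),"g",round(s["grip_width"]*8.7,2));m=R.from_rotvec(s["tool_rot"]).as_matrix();print("x",np.round(m[:,0],3),"y",np.round(m[:,1],3),"z",np.round(m[:,2],3));return s
E
python3 - <<'E'
from h import *
st()
Z=dict(crate=0,rod_mid=.043,backing=.043,cheek_face=.043,lever_pivot=.043,lever_tip=.057,nut_hub=.043,cyl1=0,blk=0,slab1=0,trowel=0,mallet=0,brush=0,mug=0,rule=0)
for n in("top","scene"):
    im=cam(n);save(im,n+"0.png",1.4)
    print(n,np.round(np.array(im["pose"])[:3,3],3))
    for l in Z:
        print(l,[(round(d["conf"],2),np.round(np.array(d["point"])*[420,560]).astype(int).tolist(),np.round(toworld(im,d["point"],Z[l])[:2],4).tolist()) for d in finder.spot_point(l,n) if d["conf"]>.2])
E
```

```text
t 0.0 p [ 0.1874 -0.6219  0.2435] F [0.  0.1 0.2] g 8.71
x [ 0.957  0.289 -0.   ] y [ 0.289 -0.957 -0.002] z [-0.001  0.002 -1.   ]
top [ 0.477 -0.043  1.325]
crate [(0.63, [172, 278], [0.5957, -0.0604])]
rod_mid [(0.74, [171, 278], [0.5957, -0.0602]), (0.57, [137, 277], [0.6773, -0.058])]
backing [(0.67, [243, 396], [0.4152, -0.3452]), (0.24, [141, 104], [0.6749, 0.3626])]
cheek_face [(0.8, [184, 276], [0.5631, -0.0556])]
lever_pivot [(0.73, [205, 276], [0.5117, -0.0526])]
lever_tip [(0.63, [213, 240], [0.4931, 0.033]), (0.62, [185, 276], [0.5602, -0.0554])]
nut_hub [(0.73, [139, 277], [0.6724, -0.0575]), (0.35, [145, 174], [0.6624, 0.1935])]
cyl1 [(0.87, [194, 123], [0.5465, 0.3294]), (0.69, [240, 179], [0.4289, 0.1911]), (0.34, [296, 124], [0.2907, 0.3277])]
blk []
slab1 [(0.96, [269, 298], [0.3525, -0.1082]), (0.92, [235, 95], [0.4438, 0.4008]), (0.9, [275, 233], [0.3383, 0.0573]), (0.7, [144, 175], [0.6694, 0.1985]), (0.65, [186, 176], [0.5656, 0.1974])]
trowel [(0.88, [294, 128], [0.2953, 0.3195])]
mallet [(0.7, [161, 440], [0.6191, -0.4702]), (0.51, [237, 181], [0.4363, 0.186]
[... 618 characters left out ...]
0.3247]), (0.67, [169, 292], [0.4321, 0.1774]), (0.48, [229, 279], [0.5467, -0.0336])]
blk [(0.55, [167, 389], [0.6672, 0.3806])]
slab1 [(0.96, [209, 208], [0.3393, -0.111]), (0.74, [188, 332], [0.5775, 0.1906]), (0.74, [197, 355], [0.6518, 0.2056]), (0.61, [131, 333], [0.4303, 0.412]), (0.6, [180, 243], [0.339, 0.0436]), (0.21, [219, 388], [0.7707, 0.1954])]
trowel [(0.93, [128, 287], [0.2919, 0.3263]), (0.33, [238, 286], [0.5825, -0.0464])]
mallet [(0.7, [363, 185], [0.622, -0.466]), (0.29, [225, 277], [0.5347, -0.024])]
brush [(0.71, [221, 387], [0.7722, 0.1883]), (0.47, [241, 294], [0.6057, -0.0386])]
mug [(0.93, [169, 388], [0.6694, 0.3725])]
rule [(0.93, [276, 166], [0.4133, -0.3414])]
```

View pics/top0.png

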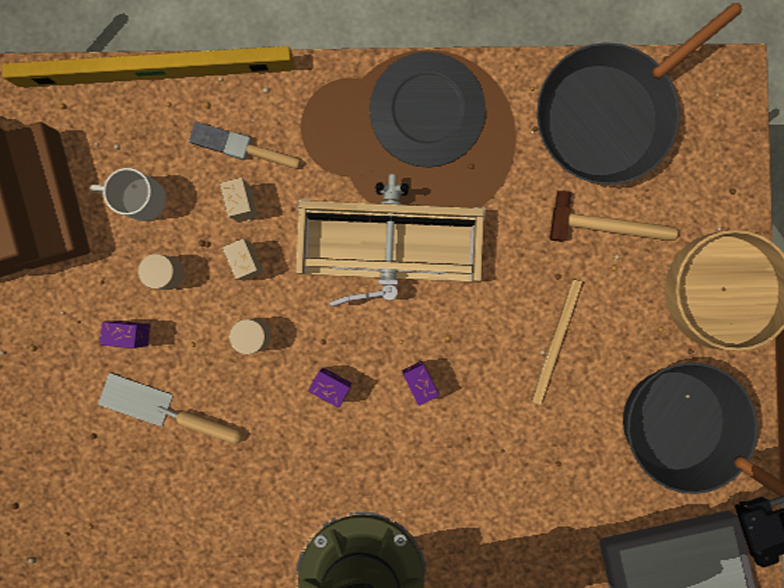

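View pics/scene0.png

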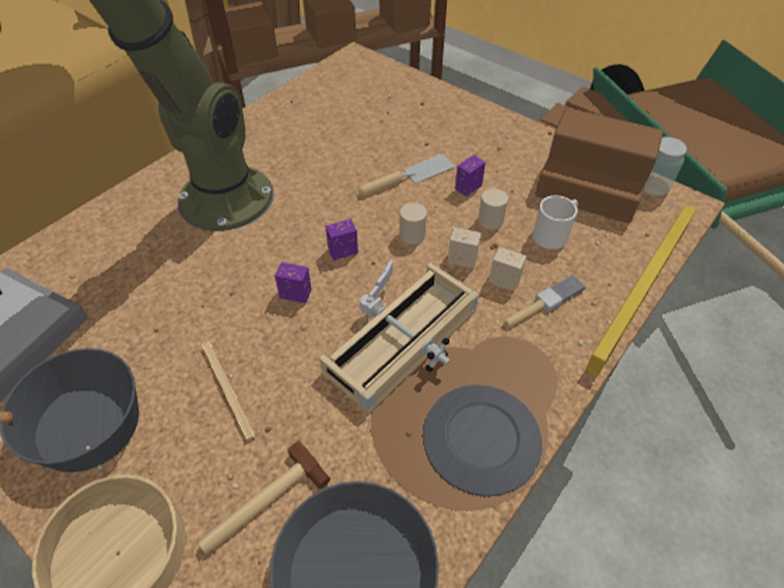

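```bash
python3 - <<'E'
from h import *
t=cam("top");save(t,"c1.png",4.8,(120,225,203,363))
f=t["frame"]
b=cv2.resize(f[115:260,80:205][:,:,::-1],None,fx=4,fy=4,interpolation=cv2.INTER_CUBIC);cv2.imwrite("pics/c2.png",b)
for d in finder.trace("slab1","top")+finder.trace("cyl1","top"):
    if d["conf"]<.4: continue
    m=d["region"].astype(np.uint8)
    V=f.max(2)
    mm=(m>0)&(V>170)
    c,_=cv2.findContours(mm.astype(np.uint8),0,2)
    if not c: continue
    c=max(c,key=cv2.contourArea)[:,0,:]
    if len(c)<6: continue
    w=np.array([toworld(t,(v,u),.075,False)[:2] for u,v in c+0.5])
    (cx,cy),(a,bb),an=cv2.minAreaRect((w*1000).astype(np.float32))
    print(round(d["conf"],2),np.round(np.array(d["point"])*[420,560]).astype(int),m.sum(),round(cx,1),round(cy,1),round(a,1),round(bb,1),round(an,1),f[m>0].mean(0).round())
E
```

```text
0.95 [182 173] 576 562.4 194.8 57.2 37.6 22.6 [157. 136. 104.]
0.68 [141 172] 576 667.6 201.5 57.5 36.9 13.4 [151. 131. 100.]
0.65 [245 400] 725 414.0 -340.8 15.4 217.6 70.0 [178. 141.  88.]
0.96 [192 117] 672 543.4 336.6 53.9 55.1 44.5 [156. 136. 107.]
0.72 [239 179] 582 428.7 182.5 53.6 55.0 44.3 [168. 148. 116.]
0.54 [188 277] 807 545.3 -58.7 278.4 14.6 86.7 [181. 154. 111.]
```

View pics/c1.png

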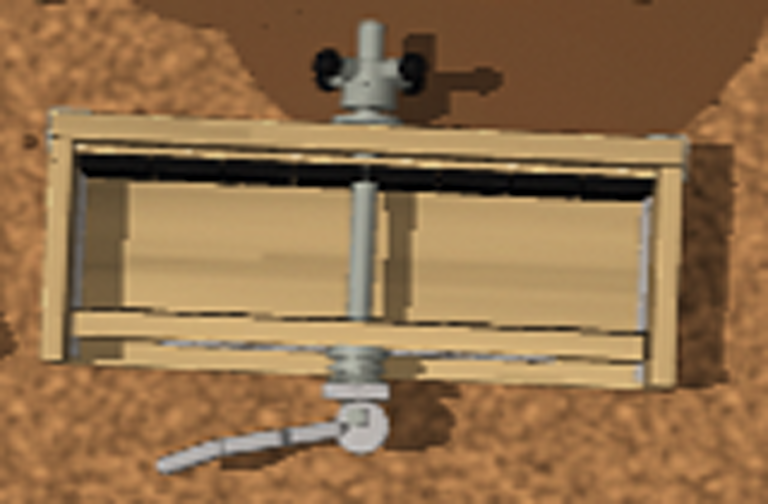

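View pics/c2.png

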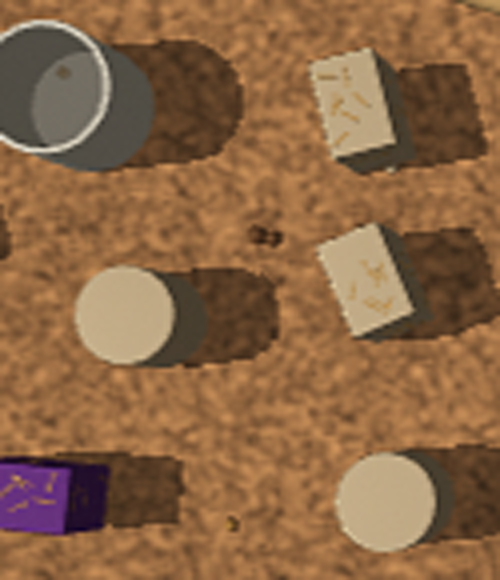

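```bash
python3 - <<'E'
from h import *
t=cam("top")
P=dict(TL=(50,112,.055),TR=(687,140,.055),BL=(43,360,.055),BR=(677,385,.055),cheekL=(75,311,.054),cheekR=(643,334,.054),chFL=(75,335,.054),chFR=(643,359,.054),pivot=(362,428,.055),tip=(160,466,.075),rodrear=(365,185,.049),rodfront=(360,320,.049),ballL=(328,70,.043),ballR=(412,73,.043),hubend=(371,22,.043),backL=(80,160,.055),backR=(655,180,.055))
W={}
for k,(u,v,z) in P.items():
    W[k]=toworld(t,(v/4.8+120,u/4.8+203),z,False)[:2]
yax=(W['TL']-W['TR']+W['BL']-W['BR']);yax/=np.linalg.norm(yax);xax=np.array([yax[1],-yax[0]])
print("yaw",np.degrees(np.arctan2(xax[1],xax[0])),"len",np.linalg.norm(W['TL']-W['TR']),np.linalg.norm(W['BL']-W['BR']),np.linalg.norm(W['TL']-W['BL']))
rear=(W['TL']+W['TR'])/2;c=rear-.060*xax
print("centre",c, "x-mid", sum(W[k] for k in('TL','TR','BL','BR'))/4)
for k in W:print(k,np.round(W[k],4),"crate",np.round(1000*np.array([(W[k]-c)@xax,(W[k]-c)@yax]),1))
E
```

```text
yaw -3.2138070021737426 len 0.32132515903286685 0.3188109087557838 0.125075939343199
centre [ 0.59367579 -0.06164961] x-mid [ 0.59146061 -0.0619419 ]
TL [0.6629 0.0954] crate [ 60.3 160.7]
TR [ 0.6442 -0.2254] crate [  59.7 -160.7]
BL [0.5379 0.1003] crate [-64.7 158.6]
BR [ 0.5207 -0.218 ] crate [ -64.1 -160.2]
cheekL [0.5624 0.0841] crate [-39.4 143.7]
cheekR [ 0.5467 -0.2015] crate [ -39.1 -142.3]
chFL [0.5503 0.0842] crate [-51.4 143.2]
chFR [ 0.5341 -0.2013] crate [ -51.6 -142.8]
pivot [ 0.5014 -0.0594] crate [-92.2  -2.9]
tip [0.4838 0.0409] crate [-115.5   96.2]
rodrear [ 0.6245 -0.0628] crate [30.8  0.6]
rodfront [ 0.5561 -0.0593] crate [-37.6   0.3]
ballL [ 0.6842 -0.045 ] crate [89.4 21.7]
ballR [ 0.682  -0.0877] crate [ 89.7 -21.1]
hubend [ 0.7084 -0.0672] crate [114.9   0.9]
backL [0.6385 0.0806] crate [ 36.7 144.5]
backR [ 0.6242 -0.2089] crate [  38.8 -145.3]
```

```bash
cat >> h.py <<'E'
C=np.array([.594,-.062]);YAW=-3.2
def crate(x,y):
    a=np.radians(YAW);return C+np.array([np.cos(a)*x-np.sin(a)*y,np.sin(a)*x+np.cos(a)*y])
def plan(x,y,z,psi=None):
    s=st();m=R.from_rotvec(s["tool_rot"]);p=s["position"]
    cur=np.degrees(np.arctan2(m.as_matrix()[1,0],m.as_matrix()[0,0]))
    if psi is None: psi=cur
    T=R.from_matrix(np.c_[[np.cos(np.radians(psi)),np.sin(np.radians(psi)),0],[np.sin(np.radians(psi)),-np.cos(np.radians(psi)),0],[0,0,-1]])
    rv=np.degrees((m.inv()*T).as_rotvec())
    d=T.inv().apply(np.array([x,y,z])-p)*100
    print("psi",round(cur,2),"turn",rv.round(2),"then shift cm",d.round(2),"|d|",np.linalg.norm(d).round(1))
def find(kind):
    t=cam("top");f=t["frame"]
    for d in finder.trace(kind,"top"):
        if d["conf"]<.4: continue
        mm=d["region"]&(f.max(2)>170)
        c,_=cv2.findContours(mm.astype(np.uint8),0,2)
        if not c: continue
        c=max(c,key=cv2.contourArea)[:,0,:]
        if len(c)<6: continue
        w=np.array([toworld(t,(v,u),.075,False)[:2] for u,v in c+0.5])
        (cx,cy),(a,bb),an=cv2.minAreaRect((w*1000).astype(np.float32))
        print(kind,round(d["conf"],2),"mm",round(cx,1),round(cy,1),round(a,1),round(bb,1),round(an,1))
    return t
E
python3 -m jog '[[[0,0,0,0,0,-7.98,8.7],[0,0,0,0,0,-7.98,8.7],[0,0,0,0,0,-7.98,8.7],[0,0,0,0,0,-7.98,8.7],[0,0,0,0,0,-7.98,8.7],[0,0,0,0,0,-7.98,8.7],[0,0,0,0,0,-7.98,8.7],[0,0,0,0,0,-7.98,8.7],[0,0,0,0,0,-7.98,8.7],[0,0,0,0,0,-7.98,8.7],[0,0,0,0,0,-7.98,8.7],[0,0,0,0,0,-7.98,8.7]]]' 30
python3 -m jog '[[[3.2,3.45,0,0,0,0,8.7],[3.2,3.45,0,0,0,0,8.7],[3.2,3.45,0,0,0,0,8.7],[3.2,3.45,0,0,0,0,8.7],[3.2,3.45,0,0,0,0,8.7],[3.2,3.45,0,0,0,0,8.7],[3.2,3.45,0,0,0,0,8.7],[3.2,3.45,0,0,0,0,8.7],[3.2,3.45,0,0,0,0,8.7],[3.2,3.45,0,0,0,0,8.7]]]'
python3 -m jog '[[[3.2,3.45,0,0,0,0,8.7],[3.2,3.45,0,0,0,0,8.7],[3.2,3.45,0,0,0,0,8.7],[3.2,3.45,0,0,0,0,8.7],[3.2,3.45,0,0,0,0,8.7],[3.2,3.45,0,0,0,0,8.7],[3.2,3.45,0,0,0,0,8.7],[3.2,3.45,0,0,0,0,8.7],[0,0,0,0,0,0,8.7]]]'
python3 -c "
from h import *
plan(.5624,.1948,.17,112.6)"
```

```text
time: 3.0
position: [0.1876, -0.6223, 0.2446]
tool_rot: [-1.737, -2.618, 0.0]
ft_force: [-0.1, -0.3, -1.1]
grip_width: 1.0
time: 4.0
position: [0.3842, -0.1927, 0.2449]
tool_rot: [1.744, 2.612, -0.001]
ft_force: [0.5, -1.1, -0.2]
grip_width: 0.999
time: 4.9
position: [0.5399, 0.1568, 0.2438]
tool_rot: [-1.725, -2.618, -0.009]
ft_force: [-0.4, 0.4, 0.1]
grip_width: 1.0
t 4.9 p [0.5399 0.1568 0.2438] F [-0.4  0.4  0.1] g 8.7
x [-0.395  0.919  0.009] y [0.919 0.395 0.001] z [-0.002  0.009 -1.   ]
psi 113.24 turn [ 0.08 -0.5   0.64] then shift cm [2.64 3.54 7.38] |d| 8.6
```

```bash
python3 -m jog '[[[1.32,1.77,0,0,-0.5,0.6,8.7],[1.32,1.77,3,0,0,0,8.7],[0,0,4.5,0,0,0,8.7],[0,0,4,0,0,0,8.7],[0,0,3,0,0,0,8.7],[0,0,2.7,0,0,0,8.7],[0,0,0,0,0,0,8.7],[0,0,0,0,0,0,4],[0,0,0,0,0,0,4],[0,0,0,0,0,0,4],[0,0,0,0,0,0,4],[0,0,0,0,0,0,4]]]' 30
python3 -c "
from h import *
p=crate(-.004,.118);plan(*p,.12,86.8)"
```

```text
time: 6.1
position: [0.5655, 0.1845, 0.0741]
tool_rot: [1.753, 2.595, -0.003]
ft_force: [2.8, 0.0, 5.0]
grip_width: 0.688
t 6.1 p [0.5655 0.1845 0.0741] F [2.8 0.  5. ] g 5.98
x [-0.373  0.928 -0.01 ] y [0.928 0.373 0.004] z [ 0.007 -0.007 -1.   ]
psi 111.92 turn [ 0.36  0.48 25.12] then shift cm [-12.65   3.82  -4.59] |d| 14.0
```

```bash
python3 -m jog '[[[0,0,0,0,0,0,8.7],[0,0,0,0,0,0,8.7],[0,0,0,0,0,0,8.7],[1.0,0,0.2,0,0,0,8.7],[0,0,0,0,0,0,8.7],[0,0,0,0,0,0,4],[0,0,0,0,0,0,4],[0,0,0,0,0,0,4],[0,0,0,0,0,0,4],[0,0,0,0,0,0,4]]]' 30
python3 -m jog '[[[0,0,-4,0,0,0,4],[0,0,-4,0,0,0,4],[0,0,0,0,0,0,4],[0,0,0,0,0,0,4]]]'
python3 -c "
from h import *
p=crate(-.004,.118);plan(*p,.16,86.8)"
```

```text
time: 7.1
position: [0.5605, 0.1934, 0.0705]
tool_rot: [1.754, 2.597, -0.006]
ft_force: [1.3, 1.1, -0.7]
grip_width: 0.687
time: 7.5
position: [0.5597, 0.1937, 0.1503]
tool_rot: [1.754, 2.597, -0.008]
ft_force: [-1.0, 0.1, -4.5]
grip_width: 0.685
t 7.5 p [0.5597 0.1937 0.1503] F [-1.   0.1 -4.5] g 5.96
x [-0.373  0.928 -0.01 ] y [0.928 0.373 0.   ] z [ 0.004 -0.009 -1.   ]
psi 111.92 turn [ 0.13  0.54 25.12] then shift cm [-13.54   4.45  -0.97] |d| 14.3
```

```bash
python3 -m jog '[[[0,0,0,0.1,0.5,8.37,4],[0,0,0,0,0,8.37,4],[0,0,0,0,0,8.37,4],[-4.51,1.48,0,0,0,0,4],[-4.51,1.48,0,0,0,0,4],[-4.51,1.48,0,0,0,0,4],[0,0,0,0,0,0,4],[0,0,0,0,0,0,4],[0,0,0,0,0,0,4]]]'
python3 -c "
from h import *
p=crate(-.004,.118);plan(*p,.083,86.8);save(cam('top'),'p1.png',4.8,(120,225,203,363))"
```

```text
time: 8.4
position: [0.5952, 0.0575, 0.1488]
tool_rot: [-2.278, -2.158, 0.004]
ft_force: [0.3, 0.4, -2.5]
grip_width: 0.683
t 8.4 p [0.5952 0.0575 0.1488] F [ 0.3  0.4 -2.5] g 5.94
x [0.054 0.999 0.   ] y [ 0.999 -0.054 -0.004] z [-0.004  0.001 -1.   ]
psi 86.9 turn [-0.23 -0.02  0.1 ] then shift cm [-0.14  0.15  6.58] |d| 6.6
```

View pics/p1.png

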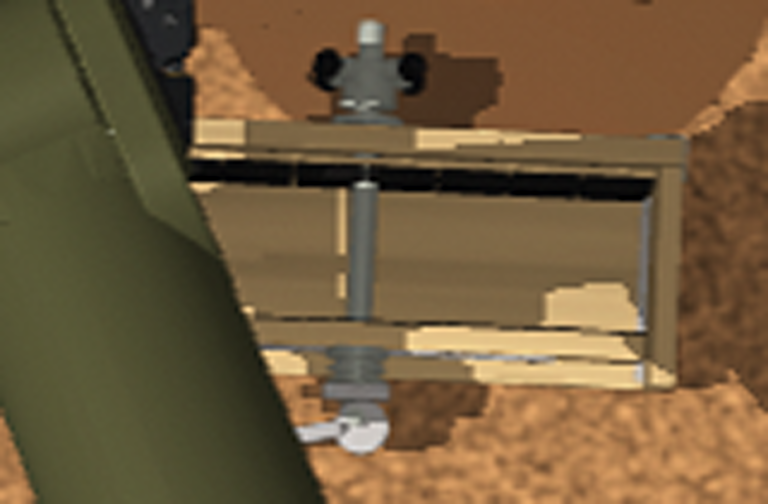

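```bash
python3 -m jog '[[[-0.14,0.15,2,0,0,0,4],[0,0,2,0,0,0,4],[0,0,1.5,0,0,0,4],[0,0,0.7,0,0,0,4],[0,0,0.2,0,0,0,4],[0,0,0.1,0,0,0,4],[0,0,0,0,0,0,4],[0,0,0,0,0,0,4]]]'
python3 -c "
from h import *
st()"
```

```text
time: 9.25
position: [0.5985, 0.0551, 0.0861]
tool_rot: [2.282, 2.159, -0.0]
ft_force: [-0.2, 0.1, -2.9]
grip_width: 0.685
t 9.25 p [0.5985 0.0551 0.0861] F [-0.2  0.1 -2.9] g 5.96
x [ 0.055  0.998 -0.   ] y [ 0.998 -0.055  0.   ] z [ 0. -0. -1.]
```

```bash
python3 -m jog '[[[0,0,0.2,0,0,0,4],[0,0,0.2,0,0,0,4],[0,0,0,0,0,0,4],[0,0,0,0,0,0,4]]]'
python3 -c "
from h import *
st()"
```

```text
time: 9.65
position: [0.5984, 0.0551, 0.0824]
tool_rot: [2.282, 2.159, -0.001]
ft_force: [-1.9, 0.6, 5.5]
grip_width: 0.686
t 9.65 p [0.5984 0.0551 0.0824] F [-1.9  0.6  5.5] g 5.97
x [ 0.055  0.998 -0.001] y [ 0.998 -0.055 -0.   ] z [-0.    -0.001 -1.   ]
```

```bash
python3 -m jog '[[[0,0,0,0,0,0,8.7],[0,0,0,0,0,0,8.7],[0,0,0,0,0,0,8.7],[0,0,0,0,0,0,8.7],[0,0,-4,0,0,0,8.7],[0,0,-4.5,0,0,-8.3,8.7],[0,0,-2,0,0,-8.3,8.7],[4.5,0,0,0,0,0,8.7],[4.5,0,0,0,0,0,8.7],[4.5,0,0,0,0,0,8.7],[0,0,0,0,0,0,8.7],[0,0,0,0,0,0,8.7]]]'
python3 -c "
from h import *
t=find('slab1');find('cyl1');plan(.6676,.2015,.072,103.4);save(t,'p2.png',3.6,(100,250,100,320))"
```

```text
time: 10.85
position: [0.566, 0.188, 0.1864]
tool_rot: [-1.942, -2.469, 0.001]
ft_force: [0.2, -1.1, -0.2]
grip_width: 1.0
slab1 0.86 mm 618.4 45.9 19.0 14.3 89.2
slab1 0.79 mm 670.0 191.2 57.4 16.7 13.4
t 11.05 p [0.5674 0.1844 0.186 ] F [ 0.4 -0.1 -0.8] g 8.7
x [-0.229  0.973 -0.001] y [ 0.973  0.229 -0.001] z [-0.001 -0.001 -1.   ]
psi 103.26 turn [-0.08  0.04 -0.14] then shift cm [-0.66 10.14 11.4 ] |d| 15.3
```

View pics/p2.png

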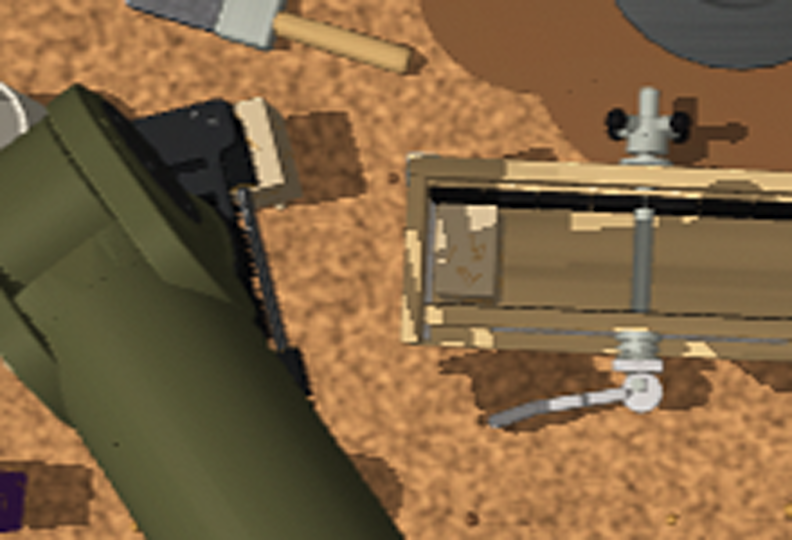

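```bash
python3 -m jog '[[[-0.66,3.38,0,0,0,0,8.7],[0,3.38,0,0,0,0,8.7],[0,3.38,0,0,0,0,8.7],[0,0,0,0,0,0,8.7],[0,0,4,0,0,0,8.7],[0,0,4,0,0,0,8.7],[0,0,3.2,0,0,0,8.7],[0,0,0.2,0,0,0,8.7],[0,0,0,0,0,0,8.7],[0,0,0,0,0,0,8.7]]]'
python3 -c "
from h import *
st()"
```

```text
time: 12.05
position: [0.6679, 0.2037, 0.0747]
tool_rot: [1.947, 2.464, 0.003]
ft_force: [0.2, 0.4, 0.6]
grip_width: 1.0
t 12.05 p [0.6679 0.2037 0.0747] F [0.2 0.4 0.6] g 8.7
x [-0.231  0.973  0.   ] y [0.973 0.231 0.002] z [ 0.002  0.001 -1.   ]
```

```bash
python3 -m jog '[[[0,0,0.2,0,0,0,4],[0,0,0,0,0,0,4],[0,0,0,0,0,0,4],[0,0,0,0,0,0,4],[0,0,0,0,0,0,4],[0,0,-4,0,0,0,4],[0,0,-4,0,0,0,4],[0,0,-4,0,0,8.3,4],[0,0,0,0,0,8.3,4],[0,0,0,0,0,0,4],[0,0,0,0,0,0,4]]]' 30
python3 -c "
from h import *
p=crate(-.004,-.118);plan(*p,.16,86.8)"
```

```text
time: 13.15
position: [0.6659, 0.2028, 0.1884]
tool_rot: [-2.277, -2.162, 0.007]
ft_force: [0.4, -0.1, -4.0]
grip_width: 0.688
t 13.15 p [0.6659 0.2028 0.1884] F [ 0.4 -0.1 -4. ] g 5.99
x [ 0.052  0.999 -0.002] y [ 0.999 -0.052 -0.004] z [-0.004 -0.002 -1.   ]
psi 87.03 turn [-0.22  0.13  0.23] then shift cm [-38.64  -6.1    2.84] |d| 39.2
```

```bash
python3 -m jog '[[[-4.83,-0.76,0,0,0,0.2,4],[-4.83,-0.76,0,0,0,0,4],[-4.83,-0.76,0,0,0,0,4],[-4.83,-0.76,0,0,0,0,4],[-4.83,-0.76,0,0,0,0,4],[-4.83,-0.76,0,0,0,0,4],[-4.83,-0.76,0,0,0,0,4],[-4.83,-0.76,0,0,0,0,4],[0,0,3,0,0,0,4],[0,0,0,0,0,0,4],[0,0,0,0,0,0,4]]]'
python3 -c "
from h import *
p=crate(-.004,-.118);plan(*p,.084,86.8)"
```

```text
time: 14.25
position: [0.5824, -0.1777, 0.1589]
tool_rot: [-2.28, -2.155, 0.003]
ft_force: [-0.5, 0.1, -3.1]
grip_width: 0.69
t 14.25 p [ 0.5824 -0.1777  0.1589] F [-0.5  0.1 -3.1] g 6.0
x [0.056 0.998 0.002] y [ 0.998 -0.056 -0.004] z [-0.004  0.002 -1.   ]
psi 86.77 turn [-0.25 -0.11 -0.03] then shift cm [-0.18  0.11  7.49] |d| 7.5
```

```bash
python3 -m jog '[[[-0.18,0.11,2.5,-0.2,0,0,4],[0,0,2.5,0,0,0,4],[0,0,1.7,0,0,0,4],[0,0,0.6,0,0,0,4],[0,0,0,0,0,0,4],[0,0,0,0,0,0,4]]]'
python3 -m jog '[[[0,0,0.15,0,0,0,4],[0,0,0.15,0,0,0,4],[0,0,0,0,0,0,4],[0,0,0,0,0,0,4]]]'

```

```text
time: 14.85
position: [0.5856, -0.1803, 0.0886]
tool_rot: [2.282, 2.154, 0.004]
ft_force: [0.2, -0.9, -3.4]
grip_width: 0.687
time: 15.25
position: [0.5847, -0.1808, 0.0847]
tool_rot: [2.284, 2.153, 0.002]
ft_force: [0.1, -0.5, -3.2]
grip_width: 0.685
```

```bash
python3 -m jog '[[[0,0,0.15,0,0,0,4],[0,0,0.1,0,0,0,4],[0,0,0,0,0,0,4],[0,0,0,0,0,0,4]]]'
python3 -m jog '[[[0,0,0,0,0,0,8.7],[0,0,0,0,0,0,8.7],[0,0,0,0,0,0,8.7],[0,0,0,0,0,0,8.7],[0,0,-4,0,0,0,8.7],[0,0,-4.5,0,0,0,8.7],[0,0,-2,0,0,0,8.7],[0,0,0,0,0,0,8.7],[0,0,0,0,0,0,8.7]]]'
python3 -c "
from h import *
find('cyl1');plan(.4287,.1825,.17,113)"
```

```text
time: 15.65
position: [0.5849, -0.1807, 0.0828]
tool_rot: [2.284, 2.153, 0.002]
ft_force: [-1.4, 0.5, 6.3]
grip_width: 0.685
time: 16.55
position: [0.5843, -0.1808, 0.1868]
tool_rot: [2.284, 2.153, 0.002]
ft_force: [0.2, 0.5, -1.0]
grip_width: 0.999
cyl1 0.82 mm 543.5 337.8 55.6 56.7 44.4
cyl1 0.69 mm 430.0 183.3 57.2 55.9 62.7
t 16.65 p [ 0.5835 -0.1806  0.1853] F [-0.6  0.2  0.5] g 8.71
x [0.059 0.998 0.   ] y [ 0.998 -0.059  0.   ] z [ 0.  0. -1.]
psi 86.62 turn [  0.    -0.   -26.38] then shift cm [39.48 -0.06  1.53] |d| 39.5
```

```bash
python3 -m jog '[[[0,0,0,0,0,-8.5,8.7],[0,0,0,0,0,-8.5,8.7],[0,0,0,0,0,-8.5,8.7],[4.93,0,0,0,0,0,8.7],[4.93,0,0,0,0,0,8.7],[4.93,0,0,0,0,0,8.7],[4.93,0,0,0,0,0,8.7],[4.93,0,0,0,0,0,8.7],[4.93,0,0,0,0,0,8.7],[4.93,0,0,0,0,0,8.7],[4.93,0,0,0,0,0,8.7],[0,0,0,0,0,0,8.7]]]'
python3 -m jog '[[[0,0,1,0,0,0,8.7],[0,0,0,0,0,0,8.7]]]'
python3 -c "
from h import *
plan(.430,.183,.072)"
```

```text
time: 17.85
position: [0.4318, 0.1914, 0.1857]
tool_rot: [1.739, 2.616, 0.002]
ft_force: [0.3, -0.2, 0.6]
grip_width: 1.003
time: 18.05
position: [0.4351, 0.1828, 0.1743]
tool_rot: [-1.756, -2.605, 0.002]
ft_force: [-0.6, 0.4, 1.0]
grip_width: 1.001
t 18.05 p [0.4351 0.1828 0.1743] F [-0.6  0.4  1. ] g 8.71
x [-0.375  0.927 -0.001] y [ 0.927  0.375 -0.001] z [-0.001 -0.001 -1.   ]
psi 112.04 turn [-0.08  0.04 -0.  ] then shift cm [ 0.21 -0.47 10.23] |d| 10.2
```

```bash
python3 -m jog '[[[0.21,-0.47,3,0,0,0,8.7],[0,0,4,0,0,0,8.7],[0,0,3,0,0,0,8.7],[0,0,0.2,0,0,0,8.7],[0,0,0,0,0,0,4],[0,0,0,0,0,0,4],[0,0,0,0,0,0,4],[0,0,0,0,0,0,4],[0,0,0,0,0,0,4],[0,0,0,0,0,0,4]]]' 30
python3 -m jog '[[[0,0,-4,0,0,0,4],[0,0,-4,0,0,8.4,4],[0,0,-4,0,0,8.4,4],[0,0,0,0,0,8.4,4],[0,0,0,0,0,0,4],[0,0,0,0,0,0,4]]]'
python3 -c "
from h import *
p=crate(-.004,-.050);plan(*p,.16,86.8)"
```

```text
time: 19.05
position: [0.4322, 0.185, 0.0754]
tool_rot: [1.752, 2.602, 0.003]
ft_force: [1.4, -0.4, 5.7]
grip_width: 0.686
time: 19.65
position: [0.4296, 0.1843, 0.1932]
tool_rot: [2.276, 2.164, -0.002]
ft_force: [0.3, 0.1, -4.4]
grip_width: 0.684
t 19.65 p [0.4296 0.1843 0.1932] F [ 0.3  0.1 -4.4] g 5.95
x [ 0.05   0.999 -0.002] y [ 0.999 -0.05   0.   ] z [ 0.    -0.002 -1.   ]
psi 87.12 turn [0.01 0.1  0.32] then shift cm [-28.67  17.39   3.32] |d| 33.7
```

```bash
python3 -m jog '[[[-4.1,2.48,0,0,0,0.3,4],[-4.1,2.48,0,0,0,0,4],[-4.1,2.48,0,0,0,0,4],[-4.1,2.48,0,0,0,0,4],[-4.1,2.48,0,0,0,0,4],[-4.1,2.48,0,0,0,0,4],[-4.1,2.48,0,0,0,0,4],[0,0,3.3,0,0,0,4],[0,0,0,0,0,0,4],[0,0,0,0,0,0,4]]]'
python3 -c "
from h import *
p=crate(-.004,-.050);plan(*p,.087,86.8)"
```

```text
time: 20.65
position: [0.5861, -0.1103, 0.1598]
tool_rot: [-2.28, -2.157, -0.0]
ft_force: [1.3, 1.3, -2.9]
grip_width: 0.684
t 20.65 p [ 0.5861 -0.1103  0.1598] F [ 1.3  1.3 -2.9] g 5.95
x [0.056 0.998 0.002] y [ 0.998 -0.056 -0.002] z [-0.002  0.002 -1.   ]
psi 86.81 turn [-0.12 -0.14  0.01] then shift cm [-0.13  0.12  7.28] |d| 7.3
```

```bash
python3 -m jog '[[[0,-0.05,2.5,0,0,0,4],[0,0,2.5,0,0,0,4],[0,0,1.7,0,0,0,4],[0,0,0.4,0,0,0,4],[0,0,0,0,0,0,4],[0,0,0,0,0,0,4]]]'
python3 -m jog '[[[0,0,0.15,0,0,0,4],[0,0,0.15,0,0,0,4],[0,0,0,0,0,0,4],[0,0,0,0,0,0,4]]]'

```

```text
time: 21.25
position: [0.5881, -0.1114, 0.0923]
tool_rot: [2.282, 2.153, 0.004]
ft_force: [-0.2, -0.7, -4.0]
grip_width: 0.681
time: 21.65
position: [0.5871, -0.1118, 0.088]
tool_rot: [2.284, 2.153, 0.002]
ft_force: [0.3, -0.1, -3.4]
grip_width: 0.681
```

```bash
python3 -m jog '[[[0,0,0.15,0,0,0,4],[0,0,0.1,0,0,0,4],[0,0,0,0,0,0,4],[0,0,0,0,0,0,4]]]'
python3 -m jog '[[[0,0,0.1,0,0,0,4],[0,0,0.1,0,0,0,4],[0,0,0,0,0,0,4]]]'

```

```text
time: 22.05
position: [0.5874, -0.1117, 0.0874]
tool_rot: [2.284, 2.153, 0.001]
ft_force: [-4.4, -0.2, 8.5]
grip_width: 0.684
time: 22.35
position: [0.5875, -0.1116, 0.0873]
tool_rot: [2.283, 2.153, -0.001]
ft_force: [-8.0, 1.2, 21.0]
grip_width: 0.682
```

```bash
python3 -m jog '[[[0,0,-0.2,0,0,0,4],[0,0,0,0,0,0,8.7],[0,0,0,0,0,0,8.7],[0,0,0,0,0,0,8.7],[0,0,0,0,0,0,8.7],[0,0,-4,0,0,0,8.7],[0,0,-4.5,0,0,0,8.7],[0,0,-2,0,0,0,8.7],[0,0,0,0,0,0,8.7],[0,0,0,0,0,0,8.7]]]'
python3 -c "
from h import *
find('cyl1');plan(.5435,.3378,.18,112)"
```

```text
time: 23.35
position: [0.5868, -0.1118, 0.1902]
tool_rot: [2.284, 2.153, 0.002]
ft_force: [0.2, -0.0, -1.4]
grip_width: 1.001
cyl1 0.6 mm 584.5 339.3 54.5 57.1 89.7
t 23.45 p [ 0.5859 -0.1118  0.1888] F [-0.5 -0.7 -1. ] g 8.73
x [ 0.059  0.998 -0.   ] y [ 0.998 -0.059  0.   ] z [ 0. -0. -1.]
psi 86.62 turn [ 0.000e+00  1.000e-02 -2.538e+01] then shift cm [43.28 12.91  0.88] |d| 45.2
```

```bash
python3 -m jog '[[[0,0,0,0,0,-8.5,8.7],[0,0,0,0,0,-8.5,8.7],[0,0,0,0,0,-8.4,8.7]]]'
python3 -m jog '[[[4.19,1.68,0,0,0,0,8.7],[4.19,1.68,0,0,0,0,8.7],[4.19,1.68,0,0,0,0,8.7],[4.19,1.68,0,0,0,0,8.7],[4.19,1.68,0,0,0,0,8.7],[4.19,1.68,0,0,0,0,8.7],[4.19,1.68,0,0,0,0,8.7],[4.19,1.68,0,0,0,0,8.7],[4.19,1.68,0,0,0,0,8.7],[4.19,1.68,0,0,0,0,8.7],[0,0,0,0,0,0,8.7],[0,0,0,0,0,0,8.7]]]'
python3 -c "
from h import *
t=find('cyl1');plan(.5845,.3393,.072);save(t,'p3.png',2.4,(100,300,60,380))"
```

```text
time: 23.75
position: [0.586, -0.1116, 0.1887]
tool_rot: [-1.748, -2.61, -0.0]
ft_force: [-0.2, -0.5, -0.9]
grip_width: 1.003
time: 24.95
position: [0.5837, 0.3414, 0.1883]
tool_rot: [1.75, 2.608, -0.002]
ft_force: [0.6, -1.9, -0.7]
grip_width: 0.999
cyl1 0.88 mm 587.6 331.8 57.5 42.8 19.6
cyl1 0.64 mm 586.3 -112.9 57.1 54.8 89.2
t 25.05 p [0.5858 0.3381 0.1887] F [0.8 0.  0.3] g 8.66
x [-0.374  0.928 -0.003] y [0.928 0.374 0.   ] z [ 0.001 -0.003 -1.   ]
psi 111.95 turn [0.   0.16 0.  ] then shift cm [ 0.16 -0.07 11.67] |d| 11.7
```

View pics/p3.png

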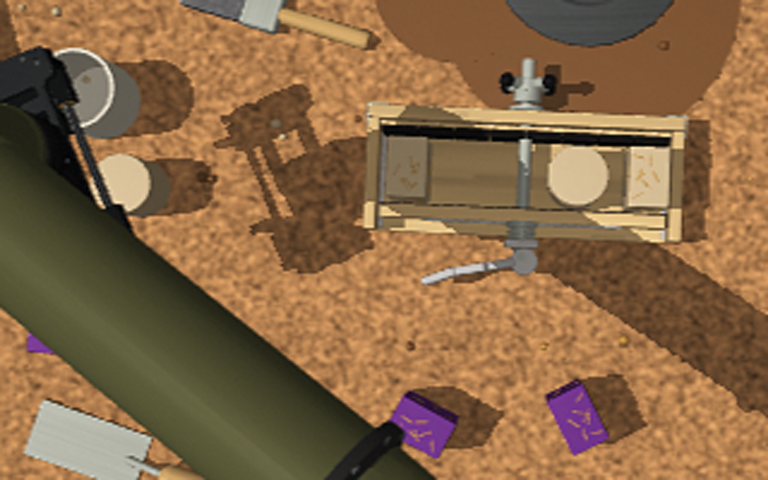

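```bash
python3 -m jog '[[[0.16,-0.07,0,0,0,8.5,8.7],[0,0,0,0,0,8.5,8.7],[0,0,0,0,0,8.5,8.7],[0,0,0,0,0,8.5,8.7],[0,0,0,0,0,8.5,8.7],[0,0,0,0,0,8.5,8.7],[0,0,0,0,0,8.5,8.7],[0,0,0,0,0,0,8.7],[0,0,0,0,0,0,8.7]]]'
python3 -c "
from h import *
t=find('cyl1');plan(.5845,.3393,.072)"
```

```text
time: 25.95
position: [0.585, 0.3391, 0.1899]
tool_rot: [2.814, 1.39, 0.002]
ft_force: [-0.3, 0.1, 0.4]
grip_width: 0.998
cyl1 0.92 mm 582.0 335.8 47.2 56.9 44.6
cyl1 0.67 mm 586.3 -114.1 54.7 54.8 89.2
cyl1 0.49 mm 608.4 -458.6 184.3 21.4 80.6
t 26.05 p [0.5846 0.34   0.19  ] F [ 0.4 -0.3  0.3] g 8.69
x [0.608 0.794 0.001] y [ 0.794 -0.608  0.002] z [ 0.002 -0.001 -1.   ]
psi 52.58 turn [ 0.14 -0.04 -0.  ] then shift cm [-0.06  0.03 11.8 ] |d| 11.8
```

```bash
python3 -m jog '[[[0,0,4,0,0,0,8.7],[0,0,4,0,0,0,8.7],[0,0,3.5,0,0,0,8.7],[0,0,0.2,0,0,0,8.7],[0,0,0,0,0,0,8.7],[0,0,0,0,0,0,4],[0,0,0,0,0,0,4],[0,0,0,0,0,0,4],[0,0,0,0,0,0,4],[0,0,0,0,0,0,4],[0,0,0,0,0,0,4]]]' 30
python3 -m jog '[[[0,0,-4,0,0,0,4],[0,0,-4,0,0,0,4],[0,0,-4,0,0,-8.5,4],[0,0,0,0,0,-8.5,4],[0,0,0,0,0,-8.5,4],[0,0,0,0,0,-8.5,4],[0,0,0,0,0,0,4],[0,0,0,0,0,0,4]]]'
python3 -c "
from h import *
p=crate(-.004,.050);plan(*p,.16,86.8)"
```

```text
time: 27.15
position: [0.5852, 0.3409, 0.0741]
tool_rot: [2.816, 1.389, 0.005]
ft_force: [0.0, -0.4, 3.4]
grip_width: 0.679
time: 27.95
position: [0.5837, 0.3407, 0.192]
tool_rot: [2.29, 2.148, -0.001]
ft_force: [0.1, 0.2, -3.2]
grip_width: 0.682
t 27.95 p [0.5837 0.3407 0.192 ] F [ 0.1  0.2 -3.2] g 5.93
x [ 0.064  0.998 -0.001] y [ 0.998 -0.064  0.001] z [ 0.001 -0.001 -1.   ]
psi 86.33 turn [ 0.04  0.06 -0.47] then shift cm [-35.15   2.87   3.2 ] |d| 35.4
```

```bash
python3 -m jog '[[[-4.39,0.34,0,0,0,-0.4,4],[-4.39,0.34,0,0,0,0,4],[-4.39,0.34,0,0,0,0,4],[-4.39,0.34,0,0,0,0,4],[-4.39,0.34,0,0,0,0,4],[-4.39,0.34,0,0,0,0,4],[-4.39,0.34,0,0,0,0,4],[-4.39,0.34,0,0,0,0,4],[0,0,3.2,0,0,0,4],[0,0,0,0,0,0,4],[0,0,0,0,0,0,4]]]'
python3 -c "
from h import *
p=crate(-.004,.050);plan(*p,.087,86.8)"
```

```text
time: 29.05
position: [0.5917, -0.0103, 0.1612]
tool_rot: [2.281, 2.16, 0.002]
ft_force: [0.3, -0.1, -2.5]
grip_width: 0.681
t 29.05 p [ 0.5917 -0.0103  0.1612] F [ 0.3 -0.1 -2.5] g 5.93
x [0.054 0.999 0.   ] y [ 0.999 -0.054  0.001] z [ 0.001  0.    -1.   ]
psi 86.88 turn [ 0.07 -0.02  0.08] then shift cm [-0.14  0.12  7.42] |d| 7.4
```

```bash
python3 -m jog '[[[0,0,2.5,0,0,0,4],[0,0,2.5,0,0,0,4],[0,0,1.7,0,0,0,4],[0,0,0.5,0,0,0,4],[0,0,0,0,0,0,4],[0,0,0,0,0,0,4]]]'
python3 -m jog '[[[0,0,0.15,0,0,0,4],[0,0,0.15,0,0,0,4],[0,0,0,0,0,0,4],[0,0,0,0,0,0,4]]]'

```

```text
time: 29.65
position: [0.5935, -0.0107, 0.0907]
tool_rot: [2.277, 2.159, 0.005]
ft_force: [0.4, 0.0, -3.2]
grip_width: 0.679
time: 30.05
position: [0.5925, -0.0113, 0.0865]
tool_rot: [2.279, 2.159, 0.002]
ft_force: [-0.2, 0.1, -2.9]
grip_width: 0.682
```

```bash
python3 -m jog '[[[0,0,0.1,0,0,0,4],[0,0,0.1,0,0,0,4],[0,0,0,0,0,0,4],[0,0,0,0,0,0,4]]]'

```

```text
time: 30.45
position: [0.5927, -0.0109, 0.0861]
tool_rot: [2.278, 2.159, 0.002]
ft_force: [-3.3, 0.0, 7.5]
grip_width: 0.68
```

```bash
python3 -m jog '[[[0,0,-0.1,0,0,0,4],[0,0,0,0,0,0,8.7],[0,0,0,0,0,0,8.7],[0,0,0,0,0,0,8.7],[0,0,0,0,0,0,8.7],[0,0,-4,0,0,0,8.7],[0,0,-4,0,0,0,8.7],[0,0,0,0,0,0,0],[0,0,0,0,0,0,0],[0,0,0,0,0,0,0]]]'
python3 -c "
from h import *
p=crate(.0885,-.048);plan(*p,.125,86.8)"
```

```text
time: 31.45
position: [0.5916, -0.0115, 0.1642]
tool_rot: [2.28, 2.16, -0.0]
ft_force: [-0.4, -0.1, -1.0]
grip_width: 0.811
t 31.45 p [ 0.5916 -0.0115  0.1642] F [-0.4 -0.1 -1. ] g 7.06
x [ 0.054  0.999 -0.001] y [ 0.999 -0.054  0.001] z [ 0.001 -0.001 -1.   ]
psi 86.92 turn [0.05 0.04 0.12] then shift cm [-9.83  9.38  3.92] |d| 14.1
```

```bash
python3 -m jog '[[[-3.3,3.13,0,0,0,0.1,0],[-3.3,3.13,0,0,0,0,0],[-3.2,3.12,0,0,0,0,0],[0,0,3.9,0,0,0,0],[0,0,0,0,0,0,0],[0,0,0,0,0,0,0],[0,0,0,0,0,0,0],[0,0,0,0,0,0,0]]]' 20
python3 -c "
from h import *
p=crate(.0885,-.048);plan(*p,.080,86.8)
for n in('scene','top'):
  im=cam(n);u=topx(im,[*crate(.0885,0),.043]).astype(int);print(u)
  k=dict(scene=(300,220),top=(180,180))[n]
  save(im,n+'n.png',4,(max(u[1]-60,0),u[1]+60,u[0]-75,u[0]+75))
a=cv2.imread('pics/scenen.png');b=cv2.imread('pics/topn.png');cv2.imwrite('pics/n1.png',cv2.resize(np.hstack([a,b]),(800,320)))"
```

```text
time: 32.25
position: [0.6812, -0.113, 0.1284]
tool_rot: [2.277, 2.158, 0.004]
ft_force: [1.3, -0.3, 0.6]
grip_width: 0.078
t 32.25 p [ 0.6812 -0.113   0.1284] F [ 1.3 -0.3  0.6] g 0.68
x [ 0.054  0.999 -0.001] y [ 0.999 -0.054  0.005] z [ 0.005 -0.001 -1.   ]
psi 86.93 turn [0.27 0.04 0.13] then shift cm [-0.2  -0.14  4.84] |d| 4.9
[310 253]
[280 135]
```

View pics/n1.png

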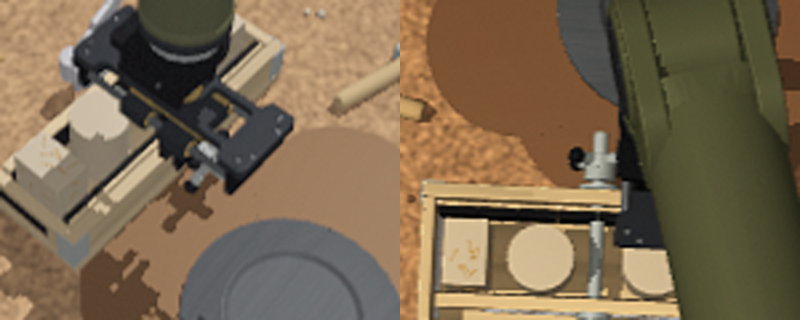

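```bash
python3 -m jog '[[[-0.2,-0.1,2.5,0,0,0,0],[0,0,2.3,0,0,0,0],[0,0,0,0,0,0,0],[0,0,0,0,0,0,0]]]'
python3 -m jog '[[[1,0,0,0,0,0,0],[1,0,0,0,0,0,0],[0,0,0,0,0,0,0]]]'
python3 -m jog '[[[1,0,0,0,0,0,0],[1,0,0,0,0,0,0],[1,0,0,0,0,0,0],[0.5,0,0,0,0,0,0]]]'
python3 -m jog '[[[0,0,0,0,0,0,0],[0,0,0,0,0,0,0]]]'
python3 -c "
from h import *
s=st();a=np.radians(YAW);d=s['position'][:2]-C;print('crate',d@[np.cos(a),np.sin(a)],d@[-np.sin(a),np.cos(a)])"
```

```text
time: 32.75
position: [0.6798, -0.116, 0.0793]
tool_rot: [2.28, 2.158, 0.002]
ft_force: [0.1, -0.1, 0.3]
grip_width: 0.007
time: 33.05
position: [0.6817, -0.0987, 0.0808]
tool_rot: [2.277, 2.153, -0.002]
ft_force: [-1.0, -6.0, 3.2]
grip_width: 0.006
time: 33.45
position: [0.6856, -0.0712, 0.0835]
tool_rot: [2.278, 2.139, -0.006]
ft_force: [-0.3, -11.7, 10.6]
grip_width: 0.008
time: 33.65
position: [0.6858, -0.0658, 0.0828]
tool_rot: [2.276, 2.147, 0.002]
ft_force: [0.9, -7.9, 9.2]
grip_width: 0.002
t 33.65 p [ 0.6858 -0.0658  0.0828] F [ 0.9 -7.9  9.2] g 0.01
x [ 0.058  0.998 -0.008] y [ 0.998 -0.058  0.01 ] z [ 0.01  -0.009 -1.   ]
crate 0.09189209627452512 0.001326571698623589
```

```bash
cat >> h.py <<'E'
def nutlook(name=None):
    t=cam('top');f=t["frame"].astype(int)
    u=topx(t,[*crate(.0885,0),.06])
    a=np.radians(YAW)
    m=np.zeros(f.shape[:2],np.uint8);x,y=u.astype(int)
    m[y-5:y+6,x-12:x+13]=(f.max(2)[y-5:y+6,x-12:x+13]<60)
    n,_,s,c=cv2.connectedComponentsWithStats(m)
    for i in range(1,n):
        if s[i][4]<6: continue
        w=toworld(t,(c[i][1]+.5,c[i][0]+.5),.060,False)[:2]-C
        print("ball area",s[i][4],"crate y mm",round(1000*(w@[-np.sin(a),np.cos(a)]),1))
    if name: save(t,name,5,(y-30,y+60,x-60,x+60))
E
python3 -m jog '[[[0,0,-4,0,0,0,0],[-2.5,0,0,0,0,0,0],[-2.8,0,0,0,0,0,0],[-2,0,0,0,0,0,0],[0,0,0,0,0,0,0]]]'
python3 -c "
from h import *
nutlook('n2.png')
p=crate(.0885,-.048);plan(*p,.082,86.8)"
```

```text
time: 34.15
position: [0.6785, -0.1383, 0.1188]
tool_rot: [2.285, 2.15, -0.0]
ft_force: [1.4, 0.2, -0.1]
grip_width: 0.003
ball area 45 crate y mm 19.8
ball area 41 crate y mm -22.6
t 34.2 p [ 0.6785 -0.1353  0.1187] F [0.8 0.4 0.1] g 0.05
x [ 0.058  0.998 -0.   ] y [ 0.998 -0.058  0.003] z [ 0.003 -0.001 -1.   ]
psi 86.67 turn [ 0.15  0.03 -0.13] then shift cm [2.05 0.   3.67] |d| 4.2
```

View pics/n2.png

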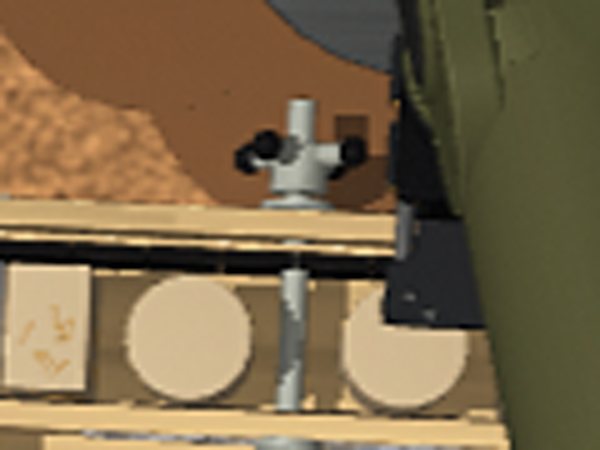

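```bash
python3 -m jog '[[[2,0,2,0,0,0,0],[0,0,2.8,0,0,0,0],[0,0,0,0,0,0,0],[1,0,0,0,0,0,0],[1,0,0,0,0,0,0],[0.5,0,0,0,0,0,0],[0.7,0,-0.5,0,0,0,0],[0.8,0,-0.5,0,0,0,0],[0,0,0,0,0,0,0]]]'
python3 -m jog '[[[1,0,0,0,0,0,0],[1,0,0,0,0,0,0],[0.4,0,0,0,0,0,0],[0,0,0,0,0,0,0],[0,0,0,0,0,0,0]]]'
python3 -c "
from h import *
s=st();a=np.radians(YAW);d=s['position'][:2]-C;print('crate',d@[np.cos(a),np.sin(a)],d@[-np.sin(a),np.cos(a)])"
python3 -m jog '[[[0,0,-4,0,0,0,0],[-2.5,0,0,0,0,0,0],[-2.8,0,0,0,0,0,0],[-2.5,0,0,0,0,0,0],[0,0,0,0,0,0,0]]]'
python3 -c "
from h import *
nutlook('n3.png')
p=crate(.0885,-.048);plan(*p,.07,86.8)"
```

```text
time: 35.1
position: [0.685, -0.0837, 0.0863]
tool_rot: [2.278, 2.139, -0.004]
ft_force: [-1.8, -9.0, 7.7]
grip_width: 0.005
time: 35.6
position: [0.6854, -0.0543, 0.0838]
tool_rot: [2.278, 2.149, 0.001]
ft_force: [-0.1, -8.1, 3.0]
grip_width: 0.005
t 35.6 p [ 0.6854 -0.0543  0.0838] F [-0.1 -8.1  3. ] g 0.04
x [ 0.058  0.998 -0.007] y [ 0.998 -0.058  0.008] z [ 0.007 -0.007 -1.   ]
crate 0.0908208168429488 0.012834170013351087
time: 36.1
position: [0.6795, -0.1332, 0.1223]
tool_rot: [2.285, 2.147, 0.001]
ft_force: [-0.6, -0.6, -0.1]
grip_width: 0.009
ball area 32 crate y mm 23.7
ball area 53 crate y mm -20.7
t 36.15 p [ 0.6796 -0.13    0.1223] F [-0.8  0.3  0.8] g 0.07
x [ 0.059  0.998 -0.001] y [ 0.998 -0.059  0.005] z [ 0.005 -0.001 -1.   ]
psi 86.61 turn [ 0.27  0.07 -0.19] then shift cm [ 1.51 -0.08  5.23] |d| 5.4
```

View pics/n3.png

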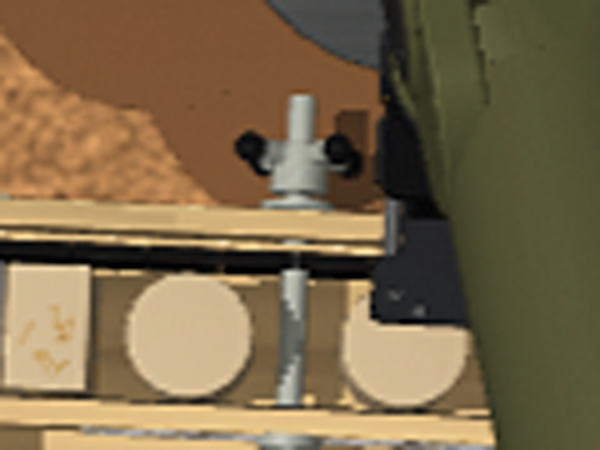

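```bash
python3 -m jog '[[[1.5,0,2.5,0,0,0,0],[0,0,2.2,0,0,0,0],[0,0,0,0,0,0,0],[1,0,0,0,0,0,0],[1,0,0,0,0,0,0],[0.5,0,0,0,0,0,0],[0.7,0,-0.4,0,0,0,0],[0.8,0,-0.5,0,0,0,0],[0,0,0,0,0,0,0]]]'
python3 -m jog '[[[1,0,0,0,0,0,0],[0.5,0,0,0,0,0,0],[0,0,0,0,0,0,0],[0,0,0,0,0,0,0]]]'
python3 -c "
from h import *
s=st();a=np.radians(YAW);d=s['position'][:2]-C;print('crate',d@[np.cos(a),np.sin(a)],d@[-np.sin(a),np.cos(a)])"
python3 -m jog '[[[0,0,-4,0,0,0,0],[-2.5,0,0,0,0,0,0],[-2.8,0,0,0,0,0,0],[-4.5,0,0,0,0,0,0],[-4.5,0,0,0,0,0,0],[0,0,0,0,0,0,0]]]'
python3 -c "
from h import *
nutlook()
t=cam('top');save(t,'n4.png',5,(110,220,205,360))"
```

```text
time: 37.05
position: [0.6831, -0.0759, 0.0852]
tool_rot: [2.278, 2.152, -0.001]
ft_force: [-1.5, -6.7, 2.1]
grip_width: 0.007
time: 37.45
position: [0.6839, -0.0625, 0.085]
tool_rot: [2.279, 2.149, -0.003]
ft_force: [-0.8, -7.5, 3.1]
grip_width: 0.006
t 37.45 p [ 0.6839 -0.0625  0.085 ] F [-0.8 -7.5  3.1] g 0.05
x [ 0.058  0.998 -0.008] y [ 0.998 -0.058  0.005] z [ 0.005 -0.008 -1.   ]
crate 0.08978647357000308 0.00447735301571109
time: 38.05
position: [0.6745, -0.2109, 0.1238]
tool_rot: [2.289, 2.141, -0.003]
ft_force: [-0.7, -1.2, -1.0]
grip_width: 0.006
ball area 44 crate y mm 20.8
ball area 42 crate y mm -22.5
```

View pics/n4.png

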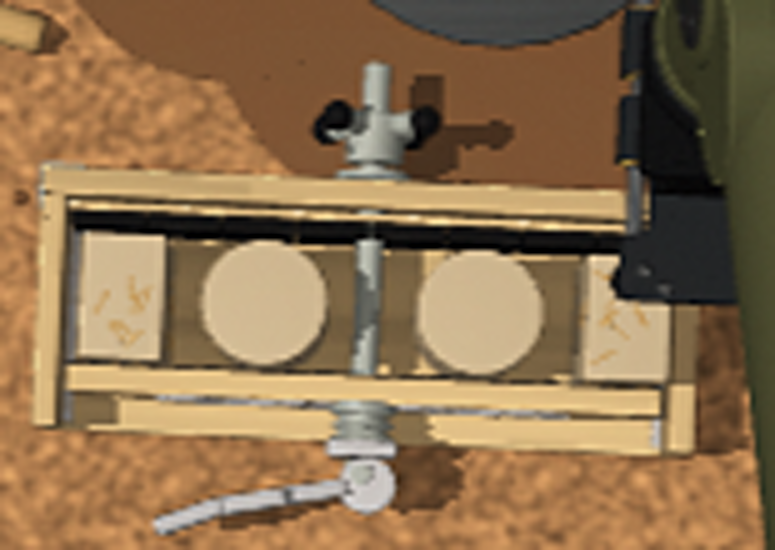

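```bash
python3 -m jog '[[[0,0,0,0,0,8.1,0],[0,0,0,0,0,8.1,0],[0,0,0,0,0,8.1,0],[0,0,0,0,0,8.1,0],[0,0,0,0,0,8.1,0],[0,0,0,0,0,8.1,0],[0,0,0,0,0,8.1,0],[0,0,0,0,0,8.1,0],[0,0,0,0,0,8.1,0],[0,0,0,0,0,8.1,0],[0,0,0,0,0,0,0],[0,0,0,0,0,0,0]]]'
cat >> h.py <<'E'
PIV=crate(-.0835,0)
def lev():
    s=ctrl.get_state();M=R.from_rotvec(s["tool_rot"]).as_matrix();d=s["position"][:2]-PIV
    q=M[:2,:2].T@d*1000;F=M.T@s["ft_force"];psi=np.degrees(np.arctan2(M[1,0],M[0,0]))
    print("t",round(s["time"],2),"z",round(s["position"][2],3),"psi",round(psi,1),"rel pivot tool mm",q.round(1),"lever deg if touching",round(psi-YAW+np.degrees(np.arctan2(q[0]-14,-q[1])),1),"Ftool",F.round(1))
E
python3 -c "
from h import *
t=cam('top');print('pivot img',toworld(t,(485/5+110,368/5+205),.055,False),'tip',toworld(t,(524/5+110,160/5+205),.07,False),PIV)
print([toworld(t,d['point'],.057) for d in finder.spot_point('lever_tip','top')[:1]],[toworld(t,d['point'],.043) for d in finder.spot_point('lever_pivot','top')[:1]])
a=np.radians(5);tx=np.array([np.cos(a),np.sin(a)]);ty=np.array([np.sin(a),-np.cos(a)])
p=PIV+.026*tx-.072*ty
plan(*p,.125,5)"
```

```text
time: 39.35
position: [0.6756, -0.1984, 0.1235]
tool_rot: [3.137, 0.169, 0.006]
ft_force: [0.4, 0.3, 0.6]
grip_width: 0.003
pivot img [ 0.50665888 -0.05990396  0.055     ] tip [0.48919223 0.03958259 0.07      ] [ 0.5106302 -0.0573389]
[array([0.50465453, 0.03716226, 0.057     ])] [array([ 0.5202151 , -0.05126875,  0.043     ])]
t 39.5 p [ 0.6751 -0.2001  0.1229] F [-0.1 -0.1 -1.1] g 0.06
x [0.995 0.104 0.003] y [ 0.104 -0.995  0.   ] z [ 0.003 -0.    -1.   ]
psi 5.99 turn [ 0.03 -0.16  0.99] then shift cm [-12.54 -22.85  -0.21] |d| 26.1
```

```bash
python3 -m jog '[[[-2.08,-3.8,0,0,0,1.0,0],[-2.1,-3.8,0,0,0,0,0],[-2.1,-3.8,0,0,0,0,0],[-2.1,-3.8,0,0,0,0,0],[-2.1,-3.8,0,0,0,0,0],[-2.1,-3.8,0,0,0,0,0],[0,0,0,0,0,0,0],[0,0,1.5,0,0,0,0],[0,0,0,0,0,0,0]]]'
python3 -c "
from h import *
lev();save(cam('top'),'l1.png',5,(130,230,205,345))"
```

```text
time: 40.4
position: [0.5287, 0.0138, 0.1051]
tool_rot: [3.138, 0.131, -0.001]
ft_force: [0.8, -0.2, -0.4]
grip_width: 0.007
t 40.4 z 0.105 psi 4.8 rel pivot tool mm [ 24.  -69.4] lever deg if touching 16.2 Ftool [0.8 0.2 0.4]
```

View pics/l1.png

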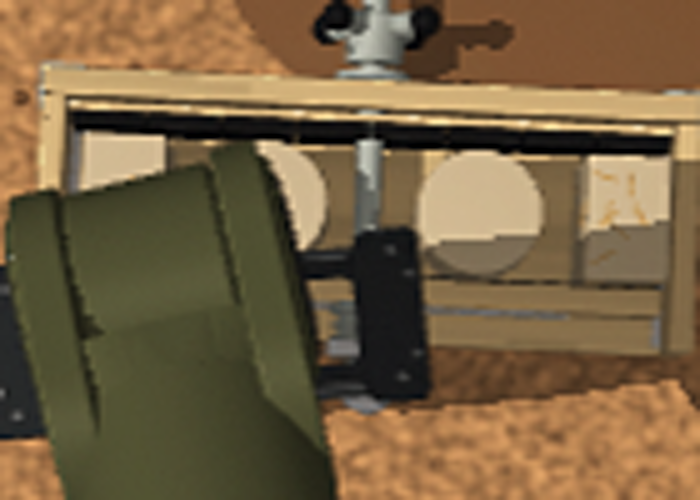

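```bash
python3 -m jog '[[[0,0,1.5,0,0,0,0],[0,0,0.9,0,0,0,0],[0,0,0,0,0,0,0],[-0.5,0,0,0,0,0,0],[-0.5,0,0,0,0,0,0],[0,0,0,0,0,0,0]]]'; python3 -c "
from h import *
lev()"
for i in 1 2; do :; done
python3 -m jog '[[[-0.54,-0.085,0,0,0,-4.3,0],[-0.54,-0.085,0,0,0,-4.3,0],[-0.54,-0.085,0,0,0,-4.3,0],[0,0,0,0,0,0,0]]]'; python3 -c "
from h import *
lev()"
python3 -m jog '[[[-0.54,-0.085,0,0,0,-4.3,0],[-0.54,-0.085,0,0,0,-4.3,0],[-0.54,-0.085,0,0,0,-4.3,0],[-0.54,-0.085,0,0,0,-4.3,0]]]'; python3 -c "
from h import *
lev()"
```

```text
time: 41.05
position: [0.5192, 0.0142, 0.0834]
tool_rot: [3.137, 0.132, 0.004]
ft_force: [0.0, -0.6, -0.1]
grip_width: 0.008
t 41.05 z 0.083 psi 4.8 rel pivot tool mm [ 14.6 -70.6] lever deg if touching 8.5 Ftool [-0.   0.6  0.1]
time: 41.45
position: [0.5036, 0.014, 0.0837]
tool_rot: [3.102, 0.484, 0.006]
ft_force: [-0.5, 0.7, 0.0]
grip_width: 0.008
t 41.45 z 0.084 psi 17.7 rel pivot tool mm [ 15.  -70.1] lever deg if touching 21.8 Ftool [-0.3 -0.8 -0.1]
time: 41.85
position: [0.4838, 0.0086, 0.0839]
tool_rot: [2.994, 0.944, 0.008]
ft_force: [2.1, -0.1, -0.3]
grip_width: 0.002
t 41.85 z 0.084 psi 35.0 rel pivot tool mm [ 15.8 -69.4] lever deg if touching 39.7 Ftool [1.6 1.3 0.3]
```

```bash
L='python3 -c "from h import *;lev()"'
python3 -m jog '[[[-0.54,-0.085,0,0,0,-4.3,0],[-0.54,-0.085,0,0,0,-4.3,0],[-0.54,-0.085,0,0,0,-4.3,0],[-0.54,-0.085,0,0,0,-4.3,0]]]'>/dev/null; eval $L
python3 -m jog '[[[-0.54,-0.085,0,0,0,-4.3,0],[-0.54,-0.085,0,0,0,-4.3,0],[-0.54,-0.085,0,0,0,-4.3,0]]]'>/dev/null; eval $L
python3 -m jog '[[[-0.54,-0.085,0,0,0,-4.3,0],[-0.54,-0.085,0,0,0,-4.3,0]]]'>/dev/null; eval $L
python3 -m jog '[[[-0.54,-0.085,0,0,0,-4.3,0],[-0.54,-0.085,0,0,0,-4.3,0]]]'>/dev/null; eval $L
python3 -m jog '[[[-0.54,-0.085,0,0,0,-4.3,0],[-0.54,-0.085,0,0,0,-4.3,0]]]'>/dev/null; eval $L
```

```text
t 42.25 z 0.084 psi 52.2 rel pivot tool mm [ 15.4 -69. ] lever deg if touching 56.6 Ftool [1.8 2.2 0.6]
t 42.55 z 0.084 psi 65.1 rel pivot tool mm [ 15.  -68.9] lever deg if touching 69.2 Ftool [ 2.   1.9 -0.2]
t 42.75 z 0.084 psi 73.7 rel pivot tool mm [ 14.7 -68.9] lever deg if touching 77.5 Ftool [ 2.2  1.6 -0.1]
t 42.95 z 0.084 psi 82.3 rel pivot tool mm [ 14.5 -68.9] lever deg if touching 85.9 Ftool [3.1 2.5 0.6]
t 43.15 z 0.084 psi 90.9 rel pivot tool mm [ 14.7 -68.5] lever deg if touching 94.7 Ftool [4.3 2.9 0.7]
```

```bash
L='python3 -c "from h import *;lev()"'
python3 -m jog '[[[0,0,0,0,0,0,0],[0,0,0,0,0,0,0]]]'>/dev/null; eval $L
python3 -m jog '[[[-0.54,-0.085,0,0,0,-4.3,0],[0,0,0,0,0,0,0]]]'>/dev/null; eval $L
python3 -m jog '[[[-0.54,-0.085,0,0,0,-4.3,0],[0,0,0,0,0,0,0]]]'>/dev/null; eval $L
```

```text
t 43.35 z 0.083 psi 90.7 rel pivot tool mm [ 13.6 -69.5] lever deg if touching 93.6 Ftool [ 1.9  2.4 -1.9]
t 43.55 z 0.083 psi 95.1 rel pivot tool mm [ 13.6 -69.4] lever deg if touching 97.9 Ftool [ 2.3  3.4 -1.6]
t 43.75 z 0.083 psi 99.3 rel pivot tool mm [ 13.6 -69.3] lever deg if touching 102.2 Ftool [ 3.5  3.2 -1.1]
```

```bash
L='python3 -c "from h import *;lev()"'
python3 -m jog '[[[-0.54,-0.085,0,0,0,-4.3,0],[-0.54,-0.085,0,0,0,-4.3,0]]]'>/dev/null; eval $L
python3 -m jog '[[[-0.54,-0.085,0,0,0,-4.3,0],[-0.54,-0.085,0,0,0,-4.3,0]]]'>/dev/null; eval $L
python3 -m jog '[[[-0.54,-0.085,0,0,0,-4.3,0],[-0.54,-0.085,0,0,0,-4.3,0]]]'>/dev/null; eval $L
```

```text
t 43.95 z 0.083 psi 108.1 rel pivot tool mm [ 14.5 -69. ] lever deg if touching 111.7 Ftool [ 5.7  5.  -2.7]
t 44.15 z 0.083 psi 116.7 rel pivot tool mm [ 14.4 -68.8] lever deg if touching 120.2 Ftool [ 6.2  6.1 -2.8]
t 44.35 z 0.083 psi 125.3 rel pivot tool mm [ 14.3 -68.7] lever deg if touching 128.8 Ftool [ 4.   6.5 -2.6]
```

```bash
L='python3 -c "from h import *;lev()"'
python3 -m jog '[[[-0.54,-0.085,0,0,0,-4.3,0],[-0.54,-0.085,0,0,0,-4.3,0],[-0.54,-0.085,0,0,0,-4.3,0],[-0.54,-0.085,0,0,0,-4.3,0]]]'>/dev/null; eval $L
python3 -m jog '[[[-0.54,-0.085,0,0,0,-4.3,0],[-0.54,-0.085,0,0,0,-4.3,0],[-0.54,-0.085,0,0,0,-4.3,0],[-0.54,-0.085,0,0,0,-4.3,0]]]'>/dev/null; eval $L
python3 -m jog '[[[-0.54,-0.085,0,0,0,-4.3,0],[-0.54,-0.085,0,0,0,-4.3,0]]]'>/dev/null; eval $L
python3 -m jog '[[[-0.4,0,0,0,0,0,0],[0,0,0,0,0,0,0]]]'>/dev/null; eval $L
```

```text
t 44.75 z 0.082 psi 142.4 rel pivot tool mm [ 14.7 -71.4] lever deg if touching 146.2 Ftool [ 3.8  2.1 -0.3]
t 45.15 z 0.082 psi 159.6 rel pivot tool mm [ 14.  -72.5] lever deg if touching 162.8 Ftool [1.6 0.7 0.1]
t 45.35 z 0.083 psi 168.2 rel pivot tool mm [ 13.5 -73. ] lever deg if touching 171.0 Ftool [-0.4 -0.   0.6]
t 45.55 z 0.082 psi 168.0 rel pivot tool mm [ 12.6 -73.1] lever deg if touching 170.0 Ftool [ 9.1 -0.7 -6.6]
```

```bash
python3 -m jog '[[[-0.3,0,0,0,0,0,0],[0,0,0,0,0,0,0],[0,0,0,0,0,0,0]]]'>/dev/null; python3 -c "from h import *;lev()"
python3 -m jog '[[[1.5,0,0,0,0,0,0],[1.5,0,0,0,0,0,0],[0,0,-4,0,0,0,0],[0,0,-4,0,0,0,0],[0,-4,-2,0,0,0,0],[0,-4,0,0,0,0,0],[0,-4,0,0,0,0,0],[0,-4,0,0,0,0,0],[0,-4,0,0,0,0,0],[0,0,0,0,0,0,0]]]'
python3 -c "
from h import *
a=cam('top');b=cam('scene');f=a['frame'][120:225,190:370][:,:,::-1];g=b['frame'][170:310,210:350][:,:,::-1]
f=cv2.resize(f,(750,437),interpolation=cv2.INTER_CUBIC);cv2.imwrite('pics/f1.png',f)
save(b,'f2.png',4,(170,310,200,360));nutlook()"
```

```text
t 45.85 z 0.081 psi 168.0 rel pivot tool mm [ 12.3 -73.1] lever deg if touching 169.8 Ftool [ 14.2  -1.4 -10.4]
time: 46.85
position: [0.4162, -0.323, 0.1823]
tool_rot: [-0.344, -3.123, 0.004]
ft_force: [-0.2, -0.8, -0.5]
grip_width: 0.003
ball area 44 crate y mm 20.8
ball area 45 crate y mm -22.5
```

View pics/f1.png

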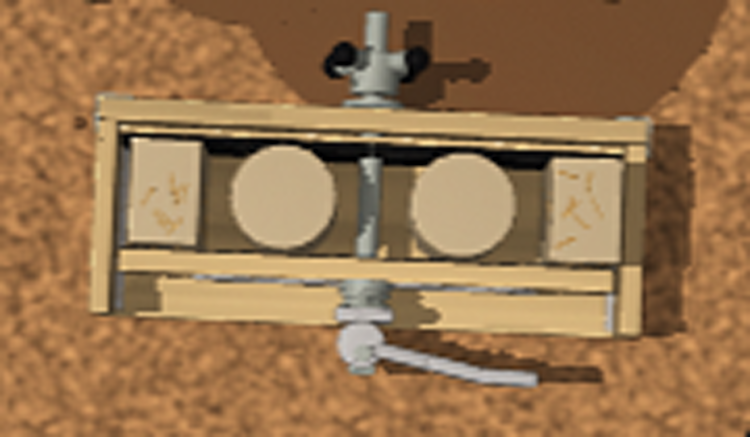

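View pics/f2.png

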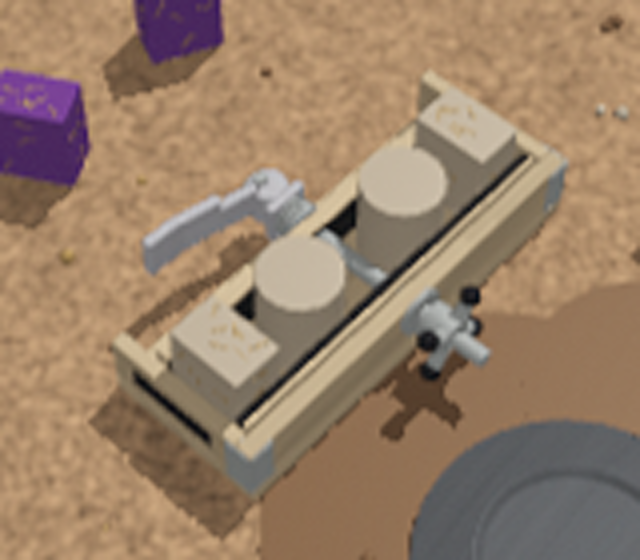

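```bash
python3 -c "
from h import *
for n in('top',):
  im=cam(n)
  for l in('mug','trowel','mallet','brush','rule'):print(l,[np.round(toworld(im,d['point'],0)[:2],3).tolist() for d in finder.spot_point(l,n)[:1]])
st();print(close_job())"
```

```text
mug [[0.682, 0.384]]
trowel [[0.292, 0.323]]
mallet [[0.62, -0.465]]
brush [[0.761, 0.196]]
rule [[0.606, 0.056]]
t 47.3 p [ 0.4203 -0.3154  0.1832] F [-0.4 -0.1 -0. ] g 0.03
x [-0.979  0.203 -0.002] y [ 0.203  0.979 -0.001] z [ 0.002 -0.001 -1.   ]
the job is handed in; nothing more can be done
None
```

The job is handed in after 47 s of robot time. All four specimens found on the bench (two cylinders and two 40 mm slabs; no 50 mm block was there) stand upright in one row in the crate. Each bay holds one cylinder and one slab, with the slabs at the ends. One cylinder was knocked about 4 cm aside during the run, so I located it again before picking it up.

- **Nut:** I turned it about 4.6 rad, estimated from the positions of its arms in the pictures. I could not fix its absolute angle, so I judged the setting by feel at the lever.
- **Lever bite:** The force at the tip was about 1.6 to 2 N until about 80°, then rose from about 86° (1.5 rad). It reached about 3.6 N at 1.65 rad and peaked near 5.3 N around 2.1 rad. Held still, the readings were lower: about 2.8 N at 1.78 rad. The rise itself came at midway.
- **Lever closed:** It pressed against its stop at about 170 to 172° and stayed there when the arm drew back.

The last pictures show every specimen upright between the pressure board and the backing. I did not test each one separately for tightness.

The mug, trowel, mallet and brush read within about 1 cm of where they started. In the last check the network failed on the folding rule and reported a point inside the crate instead. The arm never went near the rule.

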